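# Dock an amplifier module and lock it in

## Robot

A 6-joint arm with a two-finger parallel gripper is mounted at the origin on the work surface. World frame = base frame: x ahead of the robot, y to its left, z up, the work surface at z = 0. Lengths are in mm, angles in degrees, forces in N, time in s.
With the tool pointing down it reaches from about 350 to 850 mm from the base axis. Payload 8.1 kg.
Tool frame: the origin (TCP) lies midway between the tips of the shut fingers; the grasp point (between the pads) lies 19 mm behind it; z points along the fingers, y is the line along which they close (so a half turn about z gives the same grasp; the last joint's range is limited). The gripper opens to 85 mm and grips with 20 to 120 N. Pads are 22 mm wide; open, the fingers measure 114 mm over their backs; the gripper's body (76 mm by 85 mm) begins 54 mm behind the grasp point. The pads swing forward as they close: fully open they stand 13 mm farther back than shut.
Start: joints at [-69.695, 7.471, 85.268, -0, 87.261, -4.893], TCP at [255.475, -542.898, 231.292] pointing down, gripper open.
Joint ranges: [-169.43, 169.43], [-51.17, 129.36], [1.28, 143.12], [-76.62, 256.62], [0, 156.53], [-152.29, 152.29]. Speed limits (degrees/s): [136.94, 136.94, 159.86, 180, 180, 180].

## Interface

Orientations are given as [roll, pitch, yaw] about the fixed x, y, z axes, in that order (R = Rz(yaw) Ry(pitch) Rx(roll)).
In Python, from bench import sensors, optics, r gives the robot as it stands.
- The arm moves only by the tool apply_moves, never from a script. Its argument "targets" is a list of rows, each a list of 7 numbers: the shift along the tool's x, y, z in mm, then the turn, a rotation vector about the tool's x, y, z in rad, then the closure, from 0 (fully open) to 1 (shut). In form: [[x, y, z, wx, wy, wz, claw], ...]. A call has 1 to 20 rows; each row shifts and turns the commanded pose from where the row before left it, along the tool's axes as they then stand; what a row does not reach is not made up. A row lasts 1/8 s, in which the tool goes at most 62.5 mm and 10.7 degrees, less where a joint would pass 70% of its speed; a pose out of reach is approached as far as the arm can. A call is refused whole if a number of a shift passes 62.5 or a number of a turn 0.188, either way. A call with a gripper value outside its range is refused whole. The fingers move at their own pace and stop on an object; "force" is the grip in N (left out, the last holds). Time passes only in rows, so rows that do not move let the fingers close. It gives the time, the measured TCP pose, the force, the opening and the grip force at its end, in the units of the state.
- sensors.sense(): the state, without advancing time (a new reading comes with each control period).
- optics.snapshot(name): name is "scene" or "side" or "wrist"; returns the picture (480x640x3 uint8, red, green, blue); there is no depth.
- optics.get_calibration(name): a dict with "camera_matrix" (3x3 intrinsics, pixels), "dist_coeffs" ([k1, k2, p1, p2, k3] as OpenCV has them; the pictures are not rectified), "pose" (4x4, takes a point from camera to world coordinates). Camera axes: x right, y down, z forward; pixel columns grow to the right and rows downward; lengths in mm; the calibration is good to about 2 mm. A picture is of the moment at which its call begins: read the wrist's pose just before it. get_calibration takes no time and is no camera call; for the wrist camera it gives the pose at the moment of the call.
- r.hand_in(): hands the job in; it is judged then, once.
The state is a dict: "time": time; "joint_pos": joint angles; "qd": joint speeds; "joint_efforts": joint torques, N m; "tool_pos": TCP position; "tcp_rot": TCP orientation; "ft_force": force on the tool from outside, world axes, zero at the start; "wrist_torque": the same for the moment, N m; "finger_gap": finger opening in mm; "grip_force": force on a finger pad.
Only numpy, scipy, OpenCV 4.12 (cv2) and the standard library are available. Lean on these libraries where they do the work, as an engineer would, in place of code of your own. Each camera call takes 0.05 s, during which the arm holds its last target. There are 200 camera calls.

## Task

Slide the flat amplifier module along the bench, connector end first, into the test dock's slot until it is fully home against the back stop, having first slid the dock's lock fully open because it stands across the mouth. Then slide the lock fully closed to its other end stop, behind the module, and let go. Leave the loudspeaker, jar, screwdriver and carton where they are.

Things in the scene. Friction and masses are not known exactly. Their poses are not given: they have to be found in the camera images.
- module: Loose slim amplifier module, an aluminium slab 120 mm long (its x), 100 wide (y), 18 thick, six fins 4 mm high along the top's middle. Lies flat, too wide to grasp, 0.3 to 0.65 kg, slides when pushed. Origin: centre of underside, z up, x towards the connector end, which goes in first. Starts turned up to 0.55 rad from the dock's x, 23 to 30 cm before the dock's origin, up to 5 cm to either side.
- tail (a point): Centre of the module's tail face (the end opposite the connector), 60 mm behind its origin, 9 mm above its underside.
- dock: Fixed dark steel dock, open in the middle of its top; the bench is the slot's floor. Origin: centre of its foot at bench height; x = direction in which the module slides in, z up. Rails along x with inner faces 52 mm either side of the middle line (slot 104 mm wide); lips 21 to 26 mm above the bench overlap the slab's long edges by 7 mm.
- mouth (a point): Middle of the slot's mouth, 10 mm above the bench, at dock x = -64 mm, y = 0. From here the walls narrow over 14 mm from about 57 to 52 mm either side. Above it, at dock x = -62 to -46 mm and y = -124 to 66 mm, an aluminium bridge bar 28 to 36 mm above the bench carries the lock.
- stop (a point): Middle of the back stop's face (wall 40 mm high), 10 mm above the bench, at dock x = 50 mm, y = 0. The module's connector face rests on it when home; its tail is then at dock x = -70 mm, standing 6 mm out of the mouth.
- lock (a joint): Lock slide, m: 0 = fully open, clear of the mouth; grows as it moves along the dock's +y; 0.075 = fully closed. Hard stops at both ends; stays where left; takes about 2 N to move. Starts at 0.03 to 0.055, in the module's way.
- lock_grip (a point): Centre of the lock's black upright grip, 40 mm along dock y and 12 mm along dock x, 41 to 67 mm above the bench (it stands on a plate whose top is at 41 mm). At dock x = -58 mm, y = -85 mm + lock value.
- tongue (a point): Centre of the lock's steel tongue, a plate 60 mm wide along dock y and 6 mm thick, hanging across the mouth from 38 down to 4 mm above the bench, at dock x = -80 to -74 mm and the grip's y; moves with the lock. Closed, it stands 4 mm behind the tail of a module that is home.
- speaker: Bystander: round loudspeaker lying face up, 100 mm across, 44 mm high, 0.7 kg, left of the way in front of the mouth. Origin at the centre of its underside.
- jar: Bystander: glass jar 60 mm across, 66 mm high, right of the way in front of the mouth. Origin at the centre of its underside.
- screwdriver: Bystander: screwdriver 190 mm long along its x, lying on the bench behind the module, across its way, about 30 mm high. Origin under its middle.
- carton: Bystander: open cardboard carton 130 x 100 x 55 mm, left of the dock. Origin at the centre of its underside.
Not all that is in view belongs to the job. Of the things that look like the module, take the one that is farthest to the robot's right at the start.

How it is judged:
By the outcome, as a careful person would: the job done as asked, in the order asked, and still so for the second after the job is handed in, with the robot touching nothing.
It also fails if it takes over 72 s, if anything falls off the work surface, if the arm or the gripper's body presses on something with over 40 N, if the wrist force passes 120 N, or if a joint passes its speed limit or range.

## Working session

There is one attempt and no reset: what is moved stays moved. The work goes in short steps, Python scripts to look and compute and a tool call to move; the robot and the scene stay as the last step left them, time stands still between calls to the robot, and variables do not carry over. Pictures are saved under pics/ and viewed, at most 10 in all, crops included, and the job is handed in when it is done.

Besides the shell and the picture viewer there is one more tool, called after "Call:" as a command line: name --pt "numbers of a row" for each row, then --argument value for the rest. apply_moves: Moves the arm, as the interface text tells. Its arguments: {"type":"object","properties":{"targets":{"type":"array"},"force":{"type":"number"}},"required":["targets"]}

```bash
mkdir -p pics; ls
python3 - <<'E'
from bench import sensors, optics, r
import cv2,numpy as np
print(sensors.sense())
for n in("scene","side"):
    im=optics.snapshot(n);cv2.imwrite(f"pics/{n}0.png",im[:,:,::-1])
    c=optics.get_calibration(n);print(n,np.array(c["camera_matrix"]).round(1).tolist(),c["dist_coeffs"],np.array(c["pose"]).round(3).tolist())
E
```

```text
pics
{'time': 0.0, 'joint_pos': array([-6.96948271e+01,  7.51632944e+00,  8.53284876e+01, -5.89566232e-04,
        8.72617549e+01, -4.89348662e+00]), 'qd': array([-0.05954218,  0.05027485, -0.11048448,  0.07183184, -0.07688581,
        0.06656854]), 'joint_efforts': array([ 1.09594039e-04, -5.69412446e+01, -5.00548625e+01, -5.89867227e-05,
        1.49944983e-02,  1.76340222e-05]), 'tool_pos': array([ 255.27743777, -542.3821669 ,  230.23928884]), 'tcp_rot': array([-1.79893766e+02, -8.50427748e-03,  2.51986803e+01]), 'ft_force': array([-0.35562207,  0.46772186, -0.16499029]), 'wrist_torque': array([-0.04749914,  0.02672101, -0.00654111]), 'grip_force': 0.0, 'finger_gap': 85.6600309788656}
scene [[549.3, 0.0, 318.0], [0.0, 549.3, 231.7], [0.0, 0.0, 1.0]] [-0.15824036  0.          0.          0.          0.        ] [[-0.555, 0.706, -0.441, 1024.945], [0.832, 0.464, -0.304, 381.891], [-0.01, -0.535, -0.845, 1107.996], [0.0, 0.0, 0.0, 1.0]]
side [[501.6, 0.0, 325.0], [0.0, 501.6, 243.7], [0.0, 0.0, 1.0]] [-0.02292794  0.          0.          0.          0.        ] [[-0.843, -0.364, 0.395, 29.554], [-0.537, 0.575, -0.617, 722.806], [-0.003, -0.733, -0.68, 858.676], [0.0, 0.0, 0.0, 1.0]]
```

View pics/scene0.png

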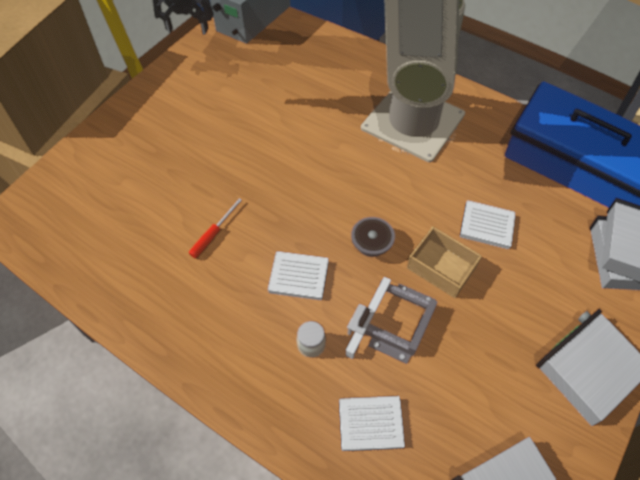

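View pics/side0.png

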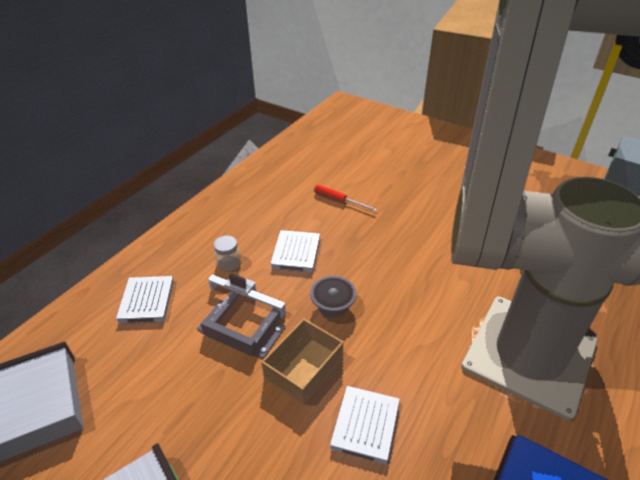

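```bash
cat > h.py <<'E'
import cv2,numpy as np
from bench import sensors, optics, r
def cast(c,px,z):
    K=np.array(c["camera_matrix"]);D=np.array(c["dist_coeffs"]);P=np.array(c["pose"])
    u=cv2.undistortPoints(np.array(px,float).reshape(-1,1,2),K,D)[:,0]
    d=np.c_[u,np.ones(len(u))]@P[:3,:3].T; o=P[:3,3]
    return o+d*((z-o[2])/d[:,2])[:,None]
def proj(c,X):
    P=np.linalg.inv(np.array(c["pose"]))
    return cv2.projectPoints(np.array(X,float).reshape(-1,3),cv2.Rodrigues(P[:3,:3])[0],P[:3,3],np.array(c["camera_matrix"]),np.array(c["dist_coeffs"]))[0][:,0]
def white(im,lo=150,sat=60):
    h=cv2.cvtColor(im,cv2.COLOR_RGB2HSV)
    m=((h[...,1]<sat)&(h[...,2]>lo)).astype(np.uint8)*255
    return cv2.morphologyEx(m,cv2.MORPH_CLOSE,np.ones((5,5)))
E
python3 - <<'E'
from h import *
for n in("scene","side"):
    im=cv2.imread(f"pics/{n}0.png")[:,:,::-1].copy();c=optics.get_calibration(n)
    for k in cv2.findContours(white(im),cv2.RETR_EXTERNAL,cv2.CHAIN_APPROX_NONE)[0]:
        if 300<cv2.contourArea(k)<6000:
            w=cast(c,k[:,0],18)[:,:2].astype(np.float32)
            (cx,cy),s,a=cv2.minAreaRect(w)
            print(n,k[:,0].mean(0).round(),"ctr",round(cx),round(cy),"size",np.round(s),"ang",round(a,1))
im=cv2.imread("pics/scene0.png");a=cv2.resize(im[205:375,255:455],None,fx=4,fy=3.5,interpolation=3)
a=cv2.resize(im[215:365,260:460],(800,600),interpolation=2);cv2.imwrite("pics/crop1.png",a)
E
```

```text
scene [118. 472.] ctr 1120 -27 size [37. 85.] ang 37.1
scene [510. 467.] ctr 685 584 size [ 82. 181.] ang 30.2
scene [371. 423.] ctr 767 321 size [102. 123.] ang 35.9
scene [308. 336.] ctr 681 115 size [54. 66.] ang 66.1
scene [599. 367.] ctr 404 682 size [163. 188.] ang 68.7
scene [365. 315.] ctr 572 187 size [198.  39.] ang 6.1
scene [298. 275.] ctr 575 15 size [108. 123.] ang 24.6
scene [603. 258.] ctr 131 592 size [179.  67.] ang 37.3
scene [626. 236.] ctr 44 624 size [175.  78.] ang 15.5
scene [487. 224.] ctr 213 318 size [112. 123.] ang 16.6
scene [403. 137.] ctr 74 5 size [ 97. 216.] ang 1.1
side [137. 471.] ctr 490 589 size [101.  47.] ang 32.9
side [366. 423.] ctr 207 314 size [101. 121.] ang 16.6
side [ 34. 396.] ctr 759 599 size [124. 162.] ang 58.7
side [491. 343.] ctr 62 5 size [ 89. 214.] ang 0.4
side [144. 297.] ctr 764 319 size [101. 122.] ang 35.5
side [296. 249.] ctr 570 11 size [103. 123.] ang 24.7
side [538. 199.] ctr 122 -500 size [71. 66.] ang 20.5
side [631. 149.] ctr -50 -919 size [ 55. 150.] ang 7.5
side [596. 146.] ctr 36 -887 size [ 75. 238.] ang 2.3
side [369.  62.] ctr 1007 -1147 size [ 362. 1066.] ang 37.3
```

View pics/crop1.png

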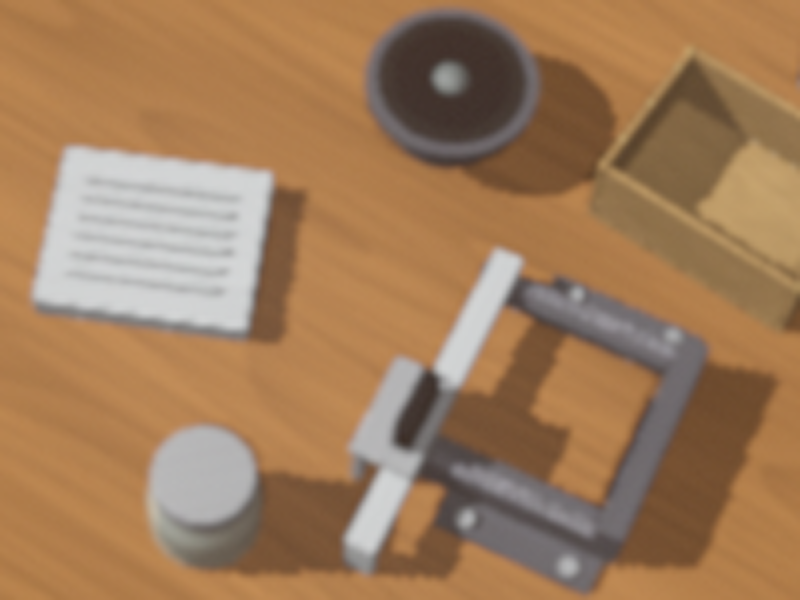

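Candidates: (299,275), at world (572,13); (488,224), at (210,316); (371,423), at (765,320). The first has the smallest y, so it is farthest to the robot's right, and it also lies before the dock's mouth. The crop confirms it: a finned slab at crop (155,240), with the dock at (550,420), the lock grip at (415,408), the jar at (203,490) and the speaker at (452,80).

Run:
```python
from h import *
c=optics.get_calibration("scene")
e=cast(c,[(387.5,278.75),(350,352)],36);d=e[0]-e[1];print(e.round(),np.linalg.norm(d),np.degrees(np.arctan2(d[1],d[0]))-90)
print("speaker",cast(c,[(373,236)],44).round(),"jar",cast(c,[(311,331)],66).round(),"sd",cast(c,[(191,250),(240,200)],10).round())
w=optics.get_calibration("wrist");s=sensors.sense()
P=np.array(w["pose"]);a=np.radians(s["tcp_rot"][2]);R=np.array([[np.cos(a),np.sin(a),0],[np.sin(a),-np.cos(a),0],[0,0,-1]])
print("cam in tool",(R.T@(P[:3,3]-s["tool_pos"])).round(1),(R.T@P[:3,:3]).round(3).tolist(),np.array(w["camera_matrix"]).round().tolist())
```

```text
[[484. 192.  36.]
 [672. 212.  36.]] 189.31936176735337 -263.76484570659767
speaker [[410. 111.  44.]] jar [[687. 127.  66.]] sd [[ 658. -233.   10.]
 [ 481. -225.   10.]]
cam in tool [  80.5    0.2 -142.3] [[0.001, -0.948, -0.319], [1.0, 0.001, -0.001], [0.001, -0.319, 0.948]] [[419.0, 0.0, 315.0], [0.0, 419.0, 243.0], [0.0, 0.0, 1.0]]
```

Call:
apply_moves --pt "46 -30 -8 0 0 0 1" --pt "46 -30 -8 0 0 0 1" --pt "46 -30 -8 0 0 0 1" --pt "46 -30 -8 0 0 0 1" --pt "46 -30 -8 0 0 0 1" --pt "46 -30 -8 0 0 0 1" --pt "46 -30 -8 0 0 0 1" --pt "46 -30 -8 0 0 0 1" --pt "46 -30 -8 0 0 0 1" --pt "46 -30 -8 0 0 0 1" --pt "46 -30 -8 0 0 0 1" --pt "46 -30 -8 0 0 0 1" --pt "0 0 0 0 0 0 1"

```text
time: 1.72
tool_pos: [602.7, 21.4, 326.6]
tcp_rot: [-179.9, 0.0, 25.5]
ft_force: [-0.2, -0.1, 0.6]
finger_gap: -0.0
grip_force: 0.0
```

Call:
apply_moves --pt "0 0 0 0 0 -0.176 1" --pt "0 0 0 0 0 -0.176 1" --pt "0 0 0 0 0 -0.176 1" --pt "0 0 0 0 0 -0.176 1" --pt "0 0 0 0 0 -0.176 1" --pt "0 0 0 0 0 -0.176 1" --pt "0 0 0 0 0 -0.176 1" --pt "50 10 0 0 0 0 1" --pt "50 10 0 0 0 0 1" --pt "0 0 0 0 0 0 1" --pt "0 0 0 0 0 0 1"

```text
time: 3.1
tool_pos: [611.2, 118.4, 326.8]
tcp_rot: [-179.9, 0.0, 95.8]
ft_force: [-0.1, -0.6, -0.4]
finger_gap: 0.1
grip_force: 0.0
```

Run:
```python
from h import *
import json
c=optics.get_calibration("wrist");im=optics.snapshot("wrist")
cv2.imwrite("pics/w1.png",im[:,:,::-1]);json.dump({k:np.array(v).tolist() for k,v in c.items()},open("w1.json","w"))
for k in cv2.findContours(white(im),cv2.RETR_EXTERNAL,cv2.CHAIN_APPROX_NONE)[0]:
    if cv2.contourArea(k)>600:
        w=cast(c,k[:,0],18)[:,:2].astype(np.float32);(cx,cy),s,a=cv2.minAreaRect(w)
        print(k[:,0].mean(0).round(),round(cx,1),round(cy,1),np.round(s,1),round(a,1))
```

```text
[274. 267.] 571.8 11.1 [ 99.7 119.2] 24.9
[398. 190.] 700.1 117.1 [58.  56.2] 53.1
[237. 102.] 523.0 191.7 [95.4 16.5] 5.8
[333. 112.] 619.4 191.5 [108.6  36.6] 7.1
[504.  24.] 776.8 301.1 [98.8 76.5] 35.7
```

View pics/w1.png

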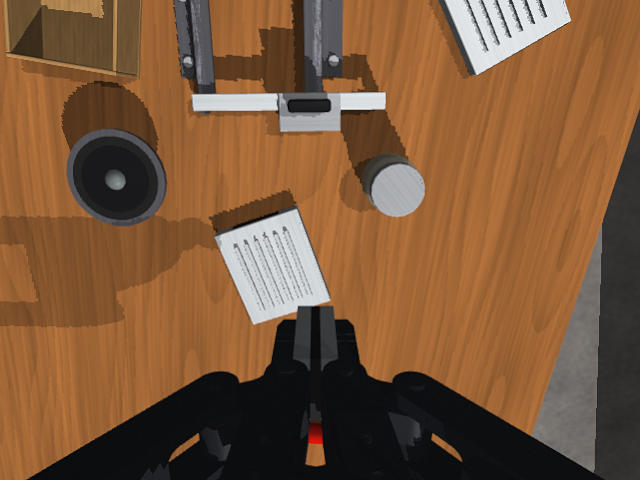

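Run:
```python
from h import *
import json
c=json.load(open("w1.json"));im=cv2.imread("pics/w1.png")[:,:,::-1].copy();m=white(im,150,60)
back=[];
for x in list(range(200,272,3))+list(range(348,380,3)):
    ys=np.where(m[80:135,x])[0]+80; back.append((x,ys[0]-.5))
row=m[97:104]; xs=np.where(row.any(0)[150:420])[0]+150; print("ends",xs[0],xs[-1])
b=cast(c,back,36); p=np.polyfit(b[:,0],b[:,1],1); th=np.arctan(p[0]); print("bar yaw",np.degrees(th)+90, "resid",np.std(b[:,1]-np.polyval(p,b[:,0])))
e=cast(c,[(xs[0]-.5,97),(xs[-1]+.5,97)],36); print("len",np.linalg.norm(e[1]-e[0]))
a=th+np.pi/2; ex=np.array([np.cos(a),np.sin(a)]);ey=np.array([-np.sin(a),np.cos(a)])
along=(e[:,:2]@ey).mean(); back_x=(b[:,:2]@ex).mean()
O=ex*(back_x+46)+ey*(along+29); print("dock",O.round(1),np.degrees(a).round(2))
g=cv2.inRange(im,(0,0,0),(45,45,45))[92:118,282:336]; n,l,s,ct=cv2.connectedComponentsWithStats(g); i=1+s[1:,4].argmax(); print(s[i],ct[i]+[282,92])
x0,y0,w,h=s[i][:4]; 
G=cast(c,[(282+x0,92+y0),(282+x0+w,92+y0)],67)[:,:2]-O; print("grip back-top corners dock (x -52; y=-85+q+-20)",(G@ex).round(1),(G@ey).round(1))
M=np.array([571.8,11.1])-O; print("module dock",M@ex,M@ey)
q=cv2.minAreaRect(cast(c,[(398,190)],66)[:,:2].astype(np.float32)); J=np.array(q[0])-O; print("jar",J@ex,J@ey)
S=cast(c,[(116,172)],44)[0,:2]-O;print("spk",S@ex,S@ey)
np.save("dock.npy",[*O,a])
s=sensors.sense();t=s["tool_pos"];d=t[:2]-O;print("tool dock",d@ex,d@ey)
```

```text
ends 192 385
bar yaw 96.24601502856287 resid 0.3257692987502585
len 189.6812192905777
dock [540.5 247.6] 96.25
[  5   7  43  13 532] [308.68045113 105.07894737]
grip back-top corners dock (x -52; y=-85+q+-20) [-51.9 -52.2] [-29.5 -68.6]
module dock -238.5474051324341 -5.412022847773041
jar -136.55859698887804 -135.26924099683703
spk -120.55979361831066 147.6041316212097
tool dock -136.62359363923 -56.31465944163433
```

Call:
apply_moves --pt "40 -26 0 0 0 -0.008 1" --pt "39 -26 0 0 0 0 1" --pt "0 0 56 0 0 0 1" --pt "0 0 56 0 0 0 1" --pt "0 0 56 0 0 0 1" --pt "0 0 56 0 0 0 1" --pt "0 0 40 0 0 0 1" --pt "0 0 14 0 0 0 1" --pt "0 0 0 0 0 0 1" --pt "0 0 0 0 0 0 1" --pt "0 5 0 0 0 0 1" --pt "0 5 0 0 0 0 1" --pt "0 5 0 0 0 0 1" --pt "0 5 0 0 0 0 1" --pt "0 5 0 0 0 0 1" --pt "0 5 0 0 0 0 1" --pt "0 5 0 0 0 0 1" --pt "0 0 0 0 0 0 1"

```text
time: 5.4
tool_pos: [586.8, 196.3, 49.2]
tcp_rot: [180.0, 0.0, 96.2]
ft_force: [0.8, -0.1, -0.6]
finger_gap: 0.3
grip_force: 0.0
```

Call:
apply_moves --pt "0 3 0 0 0 0 1" --pt "0 3 0 0 0 0 1" --pt "0 0 0 0 0 0 1"

```text
time: 5.78
tool_pos: [592.5, 196.9, 49.3]
tcp_rot: [180.0, -0.0, 96.2]
ft_force: [-0.7, -0.4, 0.3]
finger_gap: 0.3
grip_force: 0.1
```

Call:
apply_moves --pt "0 3 0 0 0 0 1" --pt "0 2 0 0 0 0 1" --pt "0 0 0 0 0 0 1"

```text
time: 6.15
tool_pos: [597.5, 197.5, 49.3]
tcp_rot: [180.0, -0.0, 96.2]
ft_force: [-0.1, 0.6, 0.1]
finger_gap: -0.1
grip_force: 0.2
```

Run:
```python
from h import *
import json
print(sensors.sense()["ft_force"])
c=optics.get_calibration("wrist");im=optics.snapshot("wrist")
cv2.imwrite("pics/w2.png",im[:,:,::-1]);json.dump({k:np.array(v).tolist() for k,v in c.items()},open("w2.json","w"))
```

```text
[-0.10168759  0.64665605  0.1056189 ]
```

View pics/w2.png

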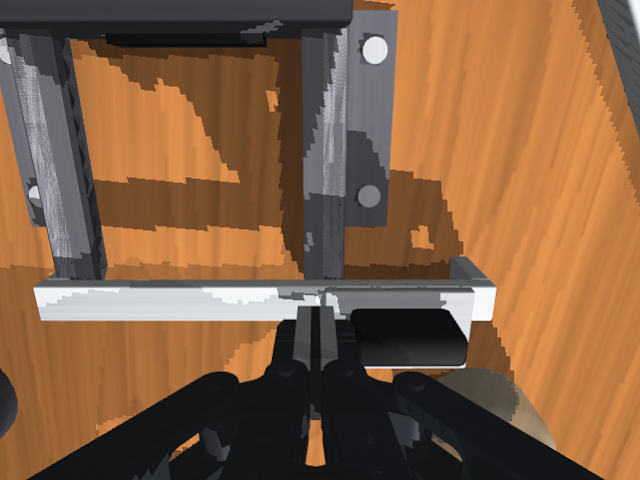

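The wrist view shows the grip (px 352–468, 310–365) right beside the shut fingers and nearly out at the bar's end. I'll push on until the stop shows as force.

Call:
apply_moves --pt "0 2 0 0 0 0 1" --pt "0 2 0 0 0 0 1" --pt "0 0 0 0 0 0 1"

```text
time: 6.58
tool_pos: [599.4, 197.7, 49.2]
tcp_rot: [-179.7, 0.0, 96.3]
ft_force: [-12.7, -2.9, 8.1]
finger_gap: 0.2
grip_force: 6.1
```

Call:
apply_moves --pt "0 2 0 0 0 0 1" --pt "0 0 0 0 0 0 1"

```text
time: 6.82
tool_pos: [599.6, 197.7, 49.1]
tcp_rot: [-179.5, 0.0, 96.3]
ft_force: [-21.5, -4.1, 14.3]
finger_gap: 0.1
grip_force: 11.0
```

```bash
cat >> h.py <<'E'
def todock(p):
    *O,a=np.load("dock.npy");d=np.atleast_2d(p)[:,:2]-O
    return d@np.array([[np.cos(a),-np.sin(a)],[np.sin(a),np.cos(a)]])
E
python3 - <<'E'
from h import *
s=sensors.sense();print(s["ft_force"],todock(s["tool_pos"]))
c=optics.get_calibration("wrist");im=optics.snapshot("wrist")
g=cv2.inRange(im,(0,0,0),(40,40,40))[300:368,340:520]; g[:,:18]=0
n,l,st,ct=cv2.connectedComponentsWithStats(g); i=1+st[1:,4].argmax(); x,y,w,h=st[i][:4]; print(st[i])
xs=np.where(l[15]==i)[0]+340
print(todock(cast(c,[(xs[-1],315)],67)))
E
```

```text
[-21.47981666  -4.08696645  14.34962134] [[-56.07878392 -53.36292306]]
[  18   10  109   58 4424]
[[-41.44169783 -96.57678372]]
```

Call:
apply_moves --pt "0 -8 0 0 0 0 1" --pt "0 0 -35 0 0 0 1" --pt "-30 -8 -30 0 0 0 1" --pt "-52 -2 0 0 0 0 0.3" --pt "-52 -2 0 0 0 0 0.3" --pt "-52 -2 0 0 0 0 0.3" --pt "-52 -2 0 0 0 -0.162 0.3" --pt "-25 0 0 0 0 -0.162 0.3" --pt "0 0 0 0 0 0 0.3" --pt "0 0 0 0 0 0 0.3"

```text
time: 8.12
tool_pos: [611.9, -64.5, 114.3]
tcp_rot: [180.0, -0.0, 114.6]
ft_force: [-0.9, -0.5, 0.7]
finger_gap: 59.6
grip_force: 0.0
```

```bash
cat >> h.py <<'E'
def module(name="wrist",z=18,area=(2500,90000)):
    c=optics.get_calibration(name);im=optics.snapshot(name);m=white(im,140,60)
    for k in cv2.findContours(m,cv2.RETR_EXTERNAL,cv2.CHAIN_APPROX_NONE)[0]:
        if area[0]<cv2.contourArea(k)<area[1]:
            (cx,cy),s,a=cv2.minAreaRect(todock(cast(c,k[:,0],z)).astype(np.float32))
            if cx<0: print("blob",k[:,0].mean(0).round(),"dock",round(cx,1),round(cy,1),np.round(s,1),round(a,2))
    return im
def tool():
    s=sensors.sense();print("t",round(s["time"],2),"tool",todock(s["tool_pos"]).round(1),s["tool_pos"][2].round(1),"yaw",s["tcp_rot"].round(2)[2]-96.25,"f",s["ft_force"].round(1),s["finger_gap"])
E
python3 - <<'E'
from h import *
tool();im=module();cv2.imwrite("pics/w3.png",im[:,:,::-1]); module("scene",area=(800,3000))
E
```

```text
t 8.12 tool [[-318.1  -37.1]] 114.3 yaw 18.400000000000006 f [-0.9 -0.5  0.7] 59.564502540525616
blob [312.  89.] dock -245.1 -7.5 [104.8  99.1] 18.62
blob [298. 275.] dock -234.7 -9.4 [123.  107.9] 18.36
blob [446.  40.] dock -206.9 942.0 [202.7 120.5] 75.21
blob [405.  86.] dock -239.5 739.4 [229.1 657. ] 11.74
```

View pics/w3.png

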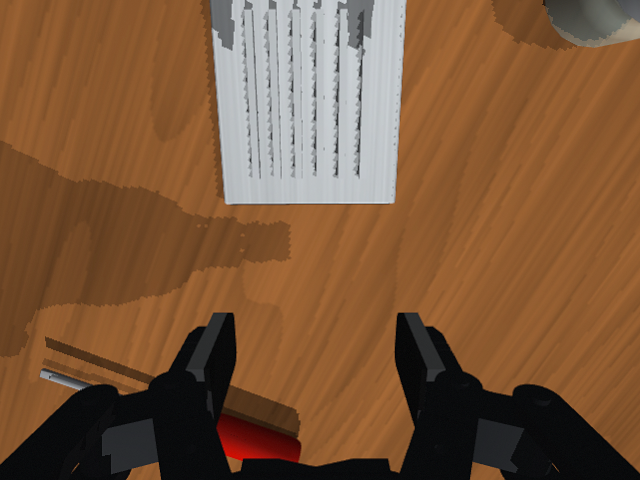

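Call:
apply_moves --pt "0 -4 50 0 0 0 0.3" --pt "0 0 50 0 0 0 0.3" --pt "0 0 10 0 0 0 0.3" --pt "0 0 0 0 0 0 0.3" --pt "4 0 0 0 0 0 0.3" --pt "4 0 0 0 0 0 0.3" --pt "0 0 0 0 0 0 0.3"

```text
time: 9.1
tool_pos: [605.7, -59.3, 5.6]
tcp_rot: [179.9, 0.1, 114.8]
ft_force: [0.3, 0.3, -0.6]
finger_gap: 59.7
grip_force: 0.0
```

Run:
```python
from h import *
tool();module("scene",area=(800,3000))
```

```text
t 9.1 tool [[-312.2  -31.4]] 5.6 yaw 18.58 f [ 0.3  0.3 -0.6] 59.71512565166252
blob [297. 275.] dock -236.1 -8.7 [121.9 107.9] 20.44
blob [406.  87.] dock -217.8 733.6 [226.9 625.4] 6.96
```

Call:
apply_moves --pt "4 0 1 0 0 0 0.3" --pt "3 0 0 0 0 0 0.3" --pt "2 0 0 0 0 0 0.3" --pt "4 -2.6 0 0 0 0.036 0.3" --pt "4 -2.6 0 0 0 0.036 0.3" --pt "4 -2.6 0 0 0 0.036 0.3" --pt "4 -2.6 0 0 0 0.036 0.3" --pt "4 -2.6 0 0 0 0.036 0.3" --pt "0 0 0 0 0 0 0.3"

```text
time: 10.28
tool_pos: [581.7, -37.2, 3.3]
tcp_rot: [-180.0, -0.0, 104.5]
ft_force: [-0.3, -0.3, 0.0]
finger_gap: 59.5
grip_force: 0.2
```

Run:
```python
from h import *
tool();module("scene",area=(800,3000));im=module("side",area=(800,4000))
```

```text
t 10.28 tool [[-287.6  -10. ]] 3.3 yaw 8.260000000000005 f [-0.3 -0.3  0. ] 59.47714882055334
blob [307. 278.] dock -214.9 -5.2 [122.6 105.9] 8.48
blob [403. 103.] dock -206.8 683.4 [226. 519.] 5.5
blob [447.  40.] dock -204.5 945.5 [199.5 115.1] 75.25
blob [488. 354.] dock -159.5 499.1 [ 91.  158.4] 85.0
blob [292. 255.] dock -217.1 -0.4 [123.7 100. ] 7.86
blob [624. 119.] dock -1343.4 684.7 [655.6 103.4] 1.23
```

Call:
apply_moves --pt "5 -2.6 0 0 0 0.036 0.3" --pt "5 -2.6 0 0 0 0.036 0.3" --pt "5 -2.6 0 0 0 0.036 0.3" --pt "5 -2.6 0 0 0 0.036 0.3" --pt "5 0 0 0 0 0 0.3" --pt "5 0 0 0 0 0 0.3" --pt "5 0 0 0 0 0 0.3" --pt "5 0 0 0 0 0 0.3" --pt "0 0 0 0 0 0 0.3"

```text
time: 11.5
tool_pos: [565.6, 0.9, 3.3]
tcp_rot: [-180.0, -0.0, 96.3]
ft_force: [0.9, -0.2, 0.4]
finger_gap: 59.8
grip_force: 0.0
```

Run:
```python
from h import *
tool();module("scene",area=(800,3000));module("side",area=(800,4000));im=optics.snapshot("wrist");cv2.imwrite("pics/w4.png",im[:,:,::-1])
```

```text
t 11.5 tool [[-248.     1.9]] 3.3 yaw 0.030000000000001137 f [ 0.9 -0.2  0.4] 59.839618593440576
blob [323. 284.] dock -174.6 -2.0 [107.2 123.5] 89.8
blob [402. 122.] dock -186.3 580.1 [204.9 309.5] 5.51
blob [452.  38.] dock -198.7 964.3 [226.1 113.4] 80.6
blob [488. 351.] dock -168.9 499.9 [ 91.  176.8] 85.0
blob [285. 266.] dock -177.4 2.8 [124.1 102.3] 0.13
blob [633. 121.] dock -1341.0 713.9 [649.7  45.2] 1.23
```

View pics/w4.png

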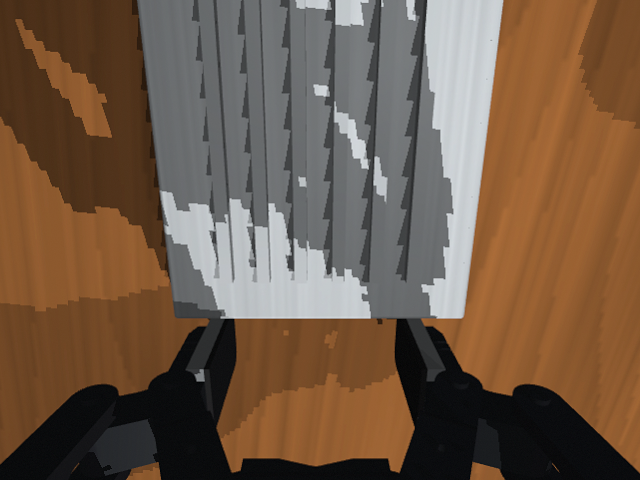

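The tail's top edge runs level from px (176,317) to (464,317), with both fingers on it. Next I'll cast these two corners.

Run:
```python
from h import *
c=optics.get_calibration("wrist")
e=todock(cast(c,[(176,317.5),(464.5,317.5)],18));print(e,e.mean(0));e=todock(cast(c,[(142,20),(502,20)],18));print(e,e.mean(0))
```

```text
[[-236.72860212   51.06715098]
 [-236.54059415  -47.53450116]] [-236.63459813    1.76632491]
[[-145.64345981   50.87569575]
 [-145.52978429  -47.3511928 ]] [-145.58662205    1.76225147]
```

Call:
apply_moves --pt "5 -2.5 0 0 0 0.036 0.3" --pt "5 0 0 0 0 0 0.3" --pt "5 0 0 0 0 0 0.3" --pt "5 0 0 0 0 0 0.3" --pt "5 0 0 0 0 0 0.3" --pt "5 0 0 0 0 0 0.3" --pt "5 0 0 0 0 0 0.3" --pt "5 0 0 0 0 0 0.3" --pt "5 2.5 0 0 0 -0.036 0.3" --pt "0 0 0 0 0 0 0.3"

```text
time: 12.9
tool_pos: [562.4, 45.6, 3.4]
tcp_rot: [180.0, -0.0, 96.3]
ft_force: [-0.4, -0.2, 0.1]
finger_gap: 59.7
grip_force: 0.0
```

Run:
```python
from h import *
tool();module("side",area=(800,4000))
c=optics.get_calibration("wrist");im=optics.snapshot("wrist");g=cv2.cvtColor(im,cv2.COLOR_RGB2HSV)[...,1]<70
cv2.imwrite("pics/w5.png",im[:,:,::-1])
for y in (200,290,305):
    xs=np.where(g[y,100:540])[0]+100;e=todock(cast(c,[(xs[0]-.5,y),(xs[-1]+.5,y)],18));print(y,xs[0],xs[-1],e.round(1).tolist(),e.mean(0))
```

```text
t 12.9 tool [[-2.032e+02  2.000e-01]] 3.4 yaw 0.0799999999999983 f [-0.4 -0.2  0.1] 59.684333006616065
blob [489. 345.] dock -177.2 468.0 [226.9  83.9] 15.21
blob [265. 281.] dock -123.6 -22.0 [139.1 150.5] 2.86
200 161 477 [[-150.9, 49.8], [-150.7, -48.9]] [-150.79517232    0.46478323]
290 172 466 [[-181.6, 49.7], [-181.4, -49.1]] [-181.52424602    0.3217435 ]
305 174 464 [[-187.2, 49.6], [-187.0, -49.0]] [-187.10043958    0.2957281 ]
```

Call:
apply_moves --pt "5 0 0 0 0 0 0.3" --pt "5 0 0 0 0 0 0.3" --pt "5 0 0 0 0 0 0.3" --pt "5 0 0 0 0 0 0.3" --pt "5 0 0 0 0 0 0.3" --pt "5 0 0 0 0 0 0.3" --pt "5 0 0 0 0 0 0.3" --pt "5 0 0 0 0 0 0.3" --pt "5 0 0 0 0 0 0.3" --pt "0 0 0 0 0 0 0.3"

```text
time: 14.25
tool_pos: [557.1, 90.4, 3.2]
tcp_rot: [-180.0, -0.0, 96.3]
ft_force: [0.4, 0.3, -0.2]
finger_gap: 59.9
grip_force: 0.0
```

Call:
apply_moves --pt "5 0 0 0 0 0 0.3" --pt "5 0 0 0 0 0 0.3" --pt "5 0 0 0 0 0 0.3" --pt "5 0 0 0 0 0 0.3" --pt "5 0 0 0 0 0 0.3" --pt "5 0 0 0 0 0 0.3" --pt "5 0 0 0 0 0 0.3" --pt "5 0 0 0 0 0 0.3" --pt "-4 0 0 0 0 0 0.6" --pt "0 0 0 0 0 0 0.6" --pt "0 0 0 0 0 0 0.6"

```text
time: 15.62
tool_pos: [553.5, 125.3, 3.4]
tcp_rot: [180.0, -0.0, 96.2]
ft_force: [0.1, 0.5, -1.1]
finger_gap: 34.3
grip_force: 0.0
```

Run:
```python
from h import *
tool();im=optics.snapshot("wrist");cv2.imwrite("pics/w6.png",im[:,:,::-1])
```

```text
t 15.62 tool [[-123.     0.3]] 3.4 yaw -0.01999999999999602 f [ 0.1  0.5 -1.1] 34.274245475912245
```

View pics/w6.png

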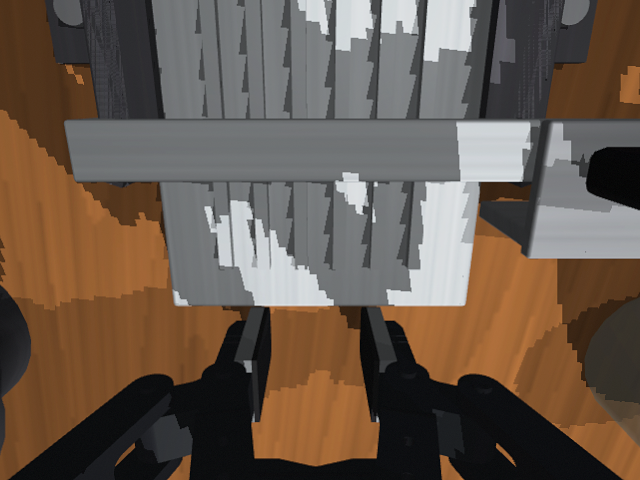

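The slab is centred in the slot under the bar with its tail edge at row 305. The open lock's plate, from px x≥528, is clear on the right. I'll push on to the stop.

Call:
apply_moves --pt "5 0 0 0 0 0 0.6" --pt "5 0 0 0 0 0 0.6" --pt "5 0 0 0 0 0 0.6" --pt "5 0 0 0 0 0 0.6" --pt "5 0 0 0 0 0 0.6" --pt "5 0 0 0 0 0 0.6" --pt "5 0 0 0 0 0 0.6" --pt "3 0 0 0 0 0 0.6" --pt "0 0 0 0 0 0 0.6"

```text
time: 16.8
tool_pos: [549.1, 163.8, 3.3]
tcp_rot: [-180.0, -0.0, 96.3]
ft_force: [-0.0, 0.1, 0.7]
finger_gap: 34.1
grip_force: 0.0
```

Call:
apply_moves --pt "2 0 0 0 0 0 0.6" --pt "1.5 0 0 0 0 0 0.6" --pt "0 0 0 0 0 0 0.6"

```text
time: 17.18
tool_pos: [548.8, 166.7, 3.2]
tcp_rot: [-180.0, -0.0, 96.2]
ft_force: [1.3, -1.3, 0.5]
finger_gap: 34.2
grip_force: 1.0
```

Call:
apply_moves --pt "1.5 0 0 0 0 0 0.6" --pt "0 0 0 0 0 0 0.6"

```text
time: 17.42
tool_pos: [548.7, 168.1, 3.2]
tcp_rot: [-180.0, 0.0, 96.2]
ft_force: [-0.2, -3.6, -0.6]
finger_gap: 34.3
grip_force: 1.7
```

Call:
apply_moves --pt "1.5 0 0 0 0 0 0.6" --pt "0 0 0 0 0 0 0.6"

```text
time: 17.68
tool_pos: [548.7, 168.2, 3.3]
tcp_rot: [-180.0, 0.1, 96.2]
ft_force: [1.2, -10.6, 0.7]
finger_gap: 34.2
grip_force: 5.2
```

Call:
apply_moves --pt "1.5 0 0 0 0 0 0.6" --pt "0 0 0 0 0 0 0.6" --pt "-5 0 0 0 0 0 0.6" --pt "-12 0 0 0 0 0 0.6" --pt "-20 0 0 0 0 0 0.6" --pt "-20 0 0 0 0 0 0.6" --pt "0 0 0 0 0 0 0.6"

```text
time: 18.55
tool_pos: [554.8, 112.4, 3.3]
tcp_rot: [-180.0, 0.0, 96.1]
ft_force: [0.1, -0.2, 0.1]
finger_gap: 34.0
grip_force: 0.0
```

Run:
```python
from h import *
tool();c=optics.get_calibration("wrist");im=optics.snapshot("wrist");cv2.imwrite("pics/w7.png",im[:,:,::-1])
print(proj(c,np.c_[cast(c,[(0,0)],0)*0]).round() if 0 else "")
O=np.load("dock.npy");a=O[2];W=lambda x,y,z:[O[0]+x*np.cos(a)-y*np.sin(a),O[1]+x*np.sin(a)+y*np.cos(a),z]
print("expect tail corners",proj(c,[W(-70,50,18),W(-70,-50,18),W(-62,0,28)]).round(1).tolist())
x=cv2.cvtColor(im,cv2.COLOR_RGB2HSV)[...,1]<70
for u in (200,250,300,350,400,440):
    v=np.where(x[:,u])[0];v=v[v<300]; print(u,v.max(), todock(cast(c,[(u,v.max()+.5)],18)).round(1))
```

```text
t 18.55 tool [[-136.     0.4]] 3.3 yaw -0.14000000000000057 f [ 0.1 -0.2  0.1] 34.04012900013533

expect tail corners [[154.7, 156.9], [486.9, 156.5], [321.3, 131.4]]
200 155 [[-69.6  36.3]]
250 155 [[-69.6  21.3]]
300 155 [[-69.6   6.2]]
350 155 [[-69.7  -8.8]]
400 154 [[-69.4 -23.8]]
440 154 [[-69.4 -35.8]]
```

View pics/w7.png

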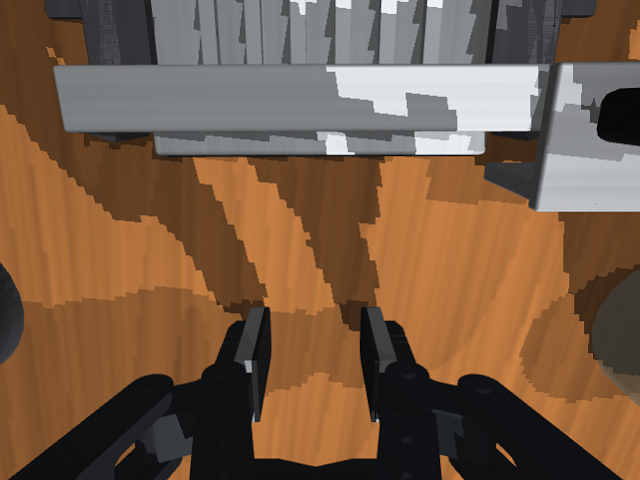

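The tail edge lies at row 155 (dock x -69.6), level and flush, so the module is home. Next I'll close the lock from its outer side.

Call:
apply_moves --pt "0 0 -54 0 0 0 1" --pt "0 0 -53 0 0 0 1" --pt "26 43 0 0 0 0 1" --pt "26 43 0 0 0 0 1" --pt "26 43 0 0 0 0 1" --pt "0 0 0 0 0 0 1" --pt "0 0 40 0 0 0 1" --pt "0 0 21 0 0 0 1" --pt "0 0 0 0 0 0 1"

```text
time: 19.73
tool_pos: [671.8, 205.3, 46.5]
tcp_rot: [-179.7, 0.0, 96.2]
ft_force: [0.0, 0.3, 0.2]
finger_gap: -0.1
grip_force: 0.0
```

Call:
apply_moves --pt "0 -5 0 0 0 0 1" --pt "0 -5 0 0 0 0 1" --pt "0 -5 0 0 0 0 1" --pt "0 -5 0 0 0 0 1" --pt "0 -5 0 0 0 0 1" --pt "0 -5 0 0 0 0 1" --pt "0 -5 0 0 0 0 1" --pt "0 -5 0 0 0 0 1" --pt "0 0 0 0 0 0 1"

```text
time: 20.85
tool_pos: [633.8, 201.6, 49.0]
tcp_rot: [-179.9, 0.0, 96.3]
ft_force: [-0.2, -0.1, 0.2]
finger_gap: 0.1
grip_force: 0.0
```

Call:
apply_moves --pt "0 -5 0 0 0 0 1" --pt "0 -5 0 0 0 0 1" --pt "0 -5 0 0 0 0 1" --pt "0 -5 0 0 0 0 1" --pt "0 -5 0 0 0 0 1" --pt "0 -5 0 0 0 0 1" --pt "0 -5 0 0 0 0 1" --pt "0 -5 0 0 0 0 1" --pt "0 -3 0 0 0 0 1" --pt "0 0 0 0 0 0 1"

```text
time: 22.1
tool_pos: [591.5, 197.0, 49.3]
tcp_rot: [-180.0, -0.0, 96.2]
ft_force: [-1.2, -0.9, -0.7]
finger_gap: 0.2
grip_force: 0.0
```

Call:
apply_moves --pt "0 -2 0 0 0 0 1" --pt "0 -2 0 0 0 0 1" --pt "0 0 0 0 0 0 1"

```text
time: 22.48
tool_pos: [590.9, 197.0, 49.9]
tcp_rot: [179.6, -0.0, 96.2]
ft_force: [16.3, 2.5, -10.4]
finger_gap: 0.3
grip_force: 7.8
```

Call:
apply_moves --pt "0 -1.5 0 0 0 0 1" --pt "0 0 0 0 0 0 1"

```text
time: 22.72
tool_pos: [590.7, 196.9, 50.2]
tcp_rot: [179.5, -0.0, 96.2]
ft_force: [22.6, 2.6, -14.2]
finger_gap: 0.1
grip_force: 10.7
```

Call:
apply_moves --pt "0 10 0 0 0 0 1" --pt "0 0 -50 0 0 0 1" --pt "0 0 -60 0 0 0 1" --pt "-60 0 -60 0 0 0 1" --pt "-40 0 -60 0 0 0 1" --pt "0 0 0 0 0 0 1" --pt "0 0 0 0 0 0 1"

```text
time: 23.6
tool_pos: [604.7, 119.1, 255.1]
tcp_rot: [-180.0, -0.0, 96.2]
ft_force: [-0.5, 0.0, -0.8]
finger_gap: -0.1
grip_force: 0.0
```

Run:
```python
from h import *
tool();c=optics.get_calibration("wrist");im=optics.snapshot("wrist");cv2.imwrite("pics/w8.png",im[:,:,::-1])
O=np.load("dock.npy");a=O[2];W=lambda x,y,z:[O[0]+x*np.cos(a)-y*np.sin(a),O[1]+x*np.sin(a)+y*np.cos(a),z]
print("expect grip top corners",proj(c,[W(-52,10,67),W(-52,-30,67),W(-64,10,67),W(-64,-30,67)]).round(1).tolist())
p=proj(c,[W(-58,-10,67)])[0].astype(int);u0,v0=p-[60,30]
g=cv2.inRange(im,(0,0,0),(45,45,45))[v0:v0+60,u0:u0+120];n,l,s,ct=cv2.connectedComponentsWithStats(g);i=1+s[1:,4].argmax();x,y,w,h=s[i][:4];print("grip box",u0+x,u0+x+w,v0+y,v0+y+h)
print("top-edge corners dock",todock(cast(c,[(u0+x,v0+y),(u0+x+w,v0+y)],67)).round(1).tolist())
```

```text
t 23.6 tool [[-134.7  -49.9]] 255.1 yaw -0.04000000000000625 f [-0.5  0.  -0.8] -0.0805337867701844
expect grip top corners [[237.3, 100.5], [290.7, 100.5], [238.2, 117.2], [291.0, 117.3]]
grip box 239 292 101 117
top-edge corners dock [[-52.3, 8.7], [-52.3, -30.9]]
```

View pics/w8.png

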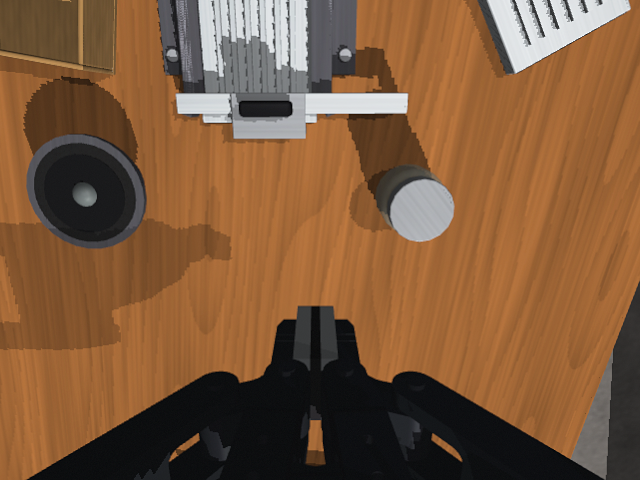

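The bar, lock and module look right. The grip (px 239–292, 101–117) is at its closed position within 1 mm, and the stop held against 22 N. The jar and speaker are undisturbed and the gripper is clear.

Run:
```python
from bench import r
print(r.hand_in())
```

```text
the job is handed in; nothing more can be done
None
```

The module is home against the back stop, the lock is slid fully closed behind it to its end stop, the gripper is clear of everything, and the job is handed in at about 24 s of the 72 s allowed.

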